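# Burnish the floor seam of an instrument housing

### The arm

A 6-joint arm with a two-finger parallel gripper is mounted at the origin on the work surface. World frame = base frame: x ahead of the robot, y to its left, z up, the work surface at z = 0. Lengths are in m, angles in degrees, forces in N, time in s.
With the tool pointing down it reaches from about 0.325 to 0.775 m from the base axis. Payload 5.5 kg.
Tool frame: the origin (TCP) lies at the centre of the arm's flange, where the gripper is bolted on; the fingertips stand 182 mm ahead of it and the grasp point (between the pads) lies 163 mm ahead of it; z points along the fingers, y is the line along which they close (so a half turn about z gives the same grasp; the last joint's range is limited). The gripper opens to 88 mm and grips with 3 to 60 N. Pads are 20 mm wide; open, the fingers measure 115 mm over their backs; the gripper's body (75 mm by 178 mm) begins 61 mm behind the grasp point.
Start: joints at [67.111, 5.22, 70.514, -0, 104.267, -3.249], TCP at [0.202, 0.565, 0.405] pointing down, gripper open.
Joint ranges: [-164.24, 164.24], [-49.07, 125.15], [9.68, 141.18], [-86.29, 266.29], [3.28, 154.24], [-151.56, 151.56]. Speed limits (degrees/s): [147.25, 147.25, 172.46, 180, 180, 180].

### API

Orientations are given as [roll, pitch, yaw] about the fixed x, y, z axes, in that order (R = Rz(yaw) Ry(pitch) Rx(roll)).
In Python, from station import r gives the robot as it stands. The module is installed in compiled form; this text tells all that it offers. Calls block until the motion is done:
- r.reach(position, orientation): joint-space move of the TCP to a pose.
- r.servo_line(position, rotation=None, speed=0.15): straight line of the TCP; rotation=None keeps the orientation; speed is the mean speed in m/s.
- r.move_joints(angles): joint-space move.
- r.let_go() and r.grab(squeeze=None): open the fingers fully, or close them until they stop; squeeze is the grip in N (None keeps the last).
- r.wait(seconds).
- r.inverse_kinematics(position, orientation): joint angles nearest the present ones, or None.
- r.sense(): the state.
- r.snapshot(name): name is "side" or "top" or "wrist"; returns a dict with "frame" (480x640x3 uint8, red, green, blue), "fx", "fy", "cx", "cy" (pixels), "dist_coeffs" ([k1, k2, p1, p2, k3] as OpenCV has them; the pictures are not rectified), "R" (3x3) and "t" (3): a world point X has camera coordinates R X + t. Camera axes: x right, y down, z forward; pixel columns grow to the right and rows downward; lengths in m; the calibration is good to about 2 mm. A picture is of the moment at which its call begins. There is no depth.
A pose or a line that the arm cannot do raises r.IKError and nothing moves.
- r.hand_in(): hands the job in; it is judged then, once.
The state is a dict: "clock": time; "joints": joint angles; "joint_vel": joint speeds; "joint_torque": joint torques, N m; "tcp_pos": TCP position; "orientation": TCP orientation; "contact_force": force on the tool from outside, world axes, zero at the start; "torque": the same for the moment, N m; "opening": finger opening in m; "gripper_force": force on a finger pad.
Only numpy, scipy, OpenCV 4.12 (cv2) and the standard library are available. Lean on these libraries where they do the work, as an engineer would, in place of code of your own. Each camera call takes 0.05 s, during which the arm holds its last target. There are 200 camera calls.

### The job

Take the ball-ended burnisher from its wooden rest and run its ball gently and slowly (clearly under 7 cm a second), along the whole seam in the floor of the aluminium housing, from the end at the mounting ear to the other end, keeping the ball down in the seam. Then lay the burnisher, without dropping it, back in the slot it came from, pointing the same way. Leave the flat scraper, the loupe and the round box where they are.

Things in the scene. Friction and masses are not known exactly. Their poses are not given: they have to be found in the camera images.
- burnisher: Hand tool, 194 mm, about 70 g: square wooden handle (16 x 16 x 130 mm), round steel shank (7 mm thick, 60 mm long), steel ball at its end. Lies level in one of the rest's two slots, ball towards the robot, axis 42 mm above the table. Origin: on the handle's axis where to grip, 115 mm from the ball's centre, 75 mm from the butt. x axis from ball to butt (ball at -x), z up as it lies.
- burnisher_tip (a point): Centre of the burnisher's ball (8 mm diameter), at x = -115 mm of the burnisher.
- scraper: The other hand tool, in the other slot, to be left alone: same wooden handle, but a flat steel blade (24 mm wide, 3 mm thick, 62 mm long). Origin and axes as the burnisher's.
- rest: Fixed wooden tool rest, 120 (x) x 140 x 46 mm high: 6 mm base and two cross rails 10 mm thick at x = -45 and +45 mm (80 mm free between them). Each rail has notches at y = +42 and -42 mm, 24 mm wide, 12 mm deep, floor 34 mm above the table. A tool lies along x in a notch of both rails, origin midway between them, free to grip there from above. Origin: centre of underside, z up.
- housing: Fixed shallow open-topped aluminium box, 140 (x) x 190 mm (y) outside, walls 5 mm thick, 40 mm high; inner floor 14 mm above the table. Seam: dark V groove in the floor along y at x = 0, y = -75 to +75 mm, 14 mm wide, 6 mm deep, ends closed. A rounded mounting ear (44 mm wide, 6 mm thick, out to y = -139 mm) sticks out of the -y end. Origin: centre of underside, z up.
- seam_start (a point): Centre of the ball when seated in the ear end of the seam: x = 0, y = -71 mm of the housing, 13.3 mm above the table (18 mm if it stood on the floor beside the seam). The side walls rise 26 mm above the floor, so the burnisher must slope about 30 to 50 degrees across a wall to reach the seam, with the gripper tilted as much if it took the handle straight from above.
- seam_end (a point): Centre of the ball when seated in the other end of the seam: x = 0, y = +71 mm of the housing, 13.3 mm above the table.
- loupe: Loose black eye loupe standing on the table, 36 mm diameter, 36 mm high; to be left alone. Origin: centre of the underside.
- glass_box: Loose round black box with a white lid, 56 mm diameter, 20 mm high; to be left alone. Origin: centre of the underside.

How it is judged:
By the outcome, as a careful person would: the job done as asked, in the order asked, and still so for the second after the job is handed in, with the robot touching nothing.
It also fails if it takes over 58 s, if anything falls off the work surface, if the arm or the gripper's body presses on something with over 40 N, if the wrist force passes 120 N, or if a joint passes its speed limit or range.

## Working session

There is one attempt and no reset: what is moved stays moved. The work goes in short steps, each a Python script; the robot and the scene stay as the last script left them, time stands still between calls to the robot, and variables do not carry over. Pictures are saved under pics/ and viewed, at most 10 in all, crops included, and the job is handed in when it is done.

```bash
mkdir -p pics; cat > h.py <<'E'
import numpy as np, cv2, pickle
from station import r
from scipy.spatial.transform import Rotation as Ro
def shot(name, tag):
    s=r.snapshot(name); cv2.imwrite(f'pics/{tag}.png', s['frame'][:,:,::-1]); pickle.dump(s,open(f'pics/{tag}.pkl','wb')); return s
def load(tag): return pickle.load(open(f'pics/{tag}.pkl','rb'))
def cam(s):
    K=np.array([[s['fx'],0,s['cx']],[0,s['fy'],s['cy']],[0,0,1]]); return K,np.array(s['dist_coeffs'],float),np.array(s['R']),np.array(s['t'])
def rays(s,px):
    K,D,R,t=cam(s); u=cv2.undistortPoints(np.array(px,float).reshape(-1,1,2),K,D).reshape(-1,2)
    return -R.T@t, np.c_[u,np.ones(len(u))]@R
def plane(s,px,z):
    c,d=rays(s,px); return c+d*((z-c[2])/d[:,2])[:,None]
def tri(s1,p1,s2,p2):
    out=[]
    c1,d1=rays(s1,p1); c2,d2=rays(s2,p2)
    for a,b in zip(d1,d2):
        a=a/np.linalg.norm(a); b=b/np.linalg.norm(b)
        k=np.linalg.lstsq(np.c_[a,-b],c2-c1,rcond=None)[0]; P=c1+a*k[0];Q=c2+b*k[1]
        out.append(np.r_[(P+Q)/2,np.linalg.norm(P-Q)])
    return np.array(out)
def proj(s,X):
    K,D,R,t=cam(s); return cv2.projectPoints(np.array(X,float).reshape(-1,3),cv2.Rodrigues(R)[0],t,K,D)[0].reshape(-1,2)
E
python3 - <<'E'
from h import *
for n in('top','side'):
    s=shot(n,n+'0'); K,D,R,t=cam(s); print(n,K[0,0],D,-R.T@t,R[2])
print(r.sense()['clock'])
E
```

```text
top 570.9579571653655 [-0.13028881  0.          0.          0.          0.        ] [ 0.3588744  -0.01345963  1.1053872 ] [ 0.13822187  0.00175265 -0.99039974]
side 441.5071536540057 [-0.08425014  0.          0.          0.          0.        ] [0.10517435 0.36216358 0.47866742] [ 0.61887165 -0.51565239 -0.59253733]
0.1
```

View pics/top0.png

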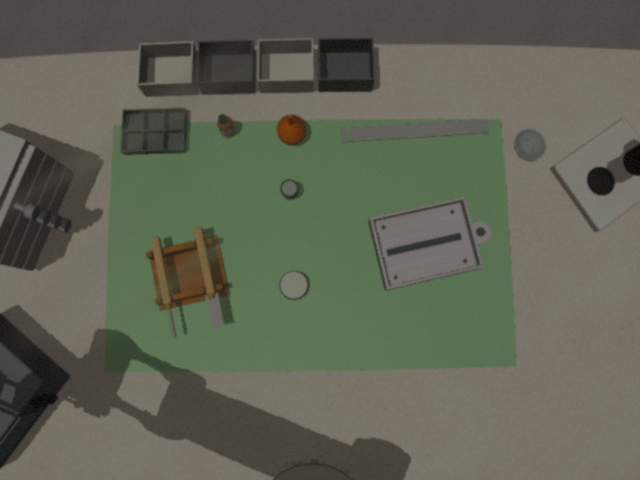

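View pics/side0.png

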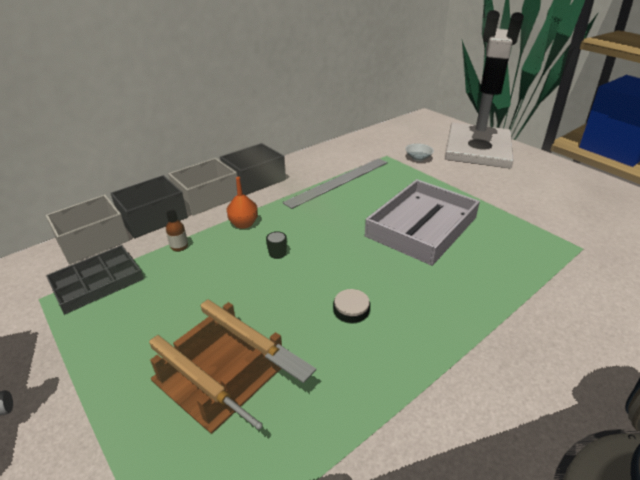

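The top view has the rest at about (187,272), with the burnisher in its left slot (ball about (172,334)) and the scraper in the right. The housing is at (425,243) with its ear to the right (493,232), and the seam runs from (461,237) to (388,250). The side view shows the ball at (261,428) and the same layout.

```bash
python3 - <<'E'
from h import *
T,S=load('top0'),load('side0')
def blob(s,m,lo,hi,box):
    mm=np.zeros(m.shape,np.uint8); x0,y0,x1,y1=box; mm[y0:y1,x0:x1]=m[y0:y1,x0:x1]
    n,l,st,c=cv2.connectedComponentsWithStats(mm); out=[]
    for i in range(1,n):
        if lo<st[i,4]<hi: out.append((st[i],c[i].round(1),cv2.minAreaRect(np.argwhere(l==i)[:,::-1].astype(np.float32))))
    return out
for n,s,bs,bh in(('T',T,(360,190,500,300),(140,220,240,320)),('S',S,(360,180,485,265),(140,290,300,440))):
    f=s['frame'].astype(int); g=f.sum(2)
    for th in (150,210):
        for b in blob(s,(g<th).astype(np.uint8),60,3000,bs): print(n,'seam',th,b[0],cv2.boxPoints(b[2]).round(1).tolist())
    hsv=cv2.cvtColor(s['frame'],cv2.COLOR_RGB2HSV)
    px={'T':[(160,260),(205,260),(185,280)],'S':[(190,370),(235,325),(220,365)]}[n]
    print([ (s['frame'][y,x].tolist(),hsv[y,x].tolist()) for x,y in px])
# enlarged crops
a=cv2.resize(T['frame'][215:345,135:245],None,fx=4.5,fy=4.5,interpolation=cv2.INTER_CUBIC)[:,:,::-1]
b=cv2.resize(S['frame'][295:440,140:320],None,fx=3.8,fy=3.8,interpolation=cv2.INTER_CUBIC)[:,:,::-1]
cv2.imwrite('pics/cropT.png',a); cv2.imwrite('pics/cropS.png',b)
E
```

```text
T seam 150 [388 235  72  19 216] [[387.29998779296875, 250.10000610351562], [458.1000061035156, 234.1999969482422], [459.1000061035156, 238.3000030517578], [388.29998779296875, 254.1999969482422]]
T seam 210 [458 201  21  64 154] [[458.0, 201.0], [462.0, 199.8000030517578], [481.1000061035156, 263.1000061035156], [477.1000061035156, 264.29998779296875]]
T seam 210 [369 221  17  69 105] [[367.3999938964844, 221.39999389648438], [369.20001220703125, 220.89999389648438], [386.20001220703125, 288.70001220703125], [384.29998779296875, 289.20001220703125]]
T seam 210 [387 234  74  22 448] [[386.3999938964844, 249.3000030517578], [459.5, 232.6999969482422], [460.79998779296875, 238.6999969482422], [387.70001220703125, 255.3000030517578]]
[([118, 95, 58], [19, 130, 118]), ([114, 99, 64], [21, 112, 114]), ([99, 75, 47], [16, 134, 99])]
S seam 210 [407 205  34  30 199] [[406.3999938964844, 232.39999389648438], [437.0, 203.8000030517578], [440.3999938964844, 207.5], [409.79998779296875, 236.0]]
[([173, 137, 90], [17, 122, 173]), ([179, 141, 93], [17, 123, 179]), ([112, 73, 44], [13, 155, 112])]
```

View pics/cropT.png

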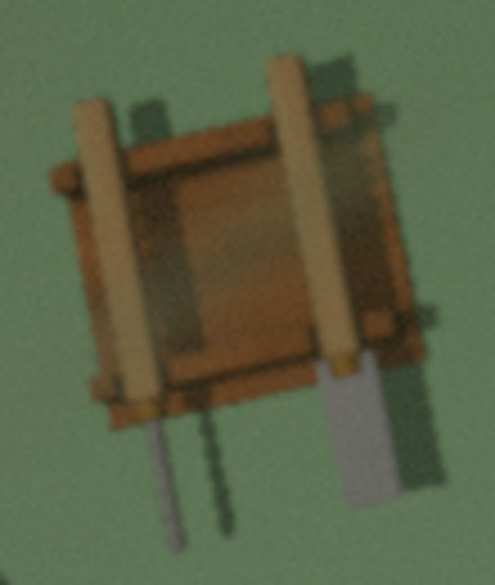

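View pics/cropS.png

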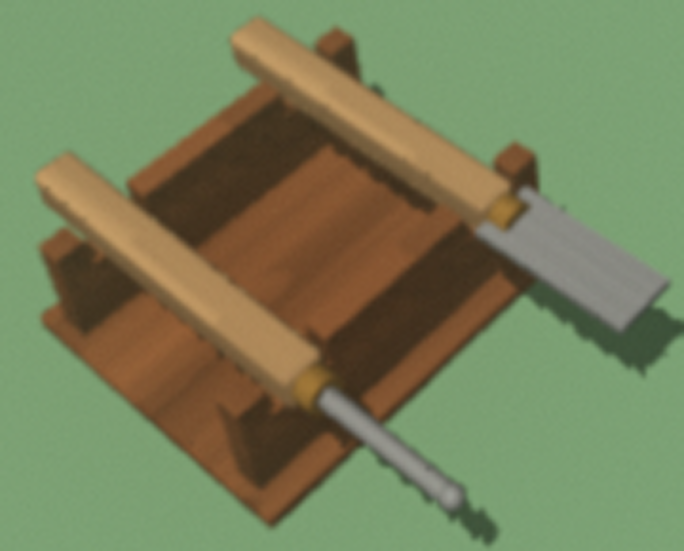

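The crops show the burnisher clearly. In cropT the butt's top edge is at (94,102), the handle front at (143,401) and the ball at (175,541). In cropS the same three are at (52,166), (307,368) and (452,494). I'll triangulate these and cast the seam onto its plane.

```bash
python3 - <<'E'
from h import *
T,S=load('top0'),load('side0')
un=lambda p,s,o:(np.array(p,float)+.5)/s-.5+np.array(o)
pt=un([(94,102),(143,401),(175,541)],4.5,(135,215)); ps=un([(52,166),(307,368),(452,494)],3.8,(140,295))
X=tri(T,pt,S,ps); print('butt,front,ball',X.round(4).tolist())
d=X[0]-X[2]; print('len',np.linalg.norm(d[:3]),'yaw',np.degrees(np.arctan2(d[1],d[0])))
g=X[2,:3]+d[:3]/np.linalg.norm(d[:3])*.115; print('grip',g)
# seam: ends in each
et=[(386.9,252.3),(460.1,235.7)]; es=[(408.1,234.2),(438.7,205.6)]
for s,e in((T,et),(S,es)):
    P=plane(s,e,.012); v=P[0]-P[1]; print('seam',P.round(4).tolist(),np.linalg.norm(v),np.degrees(np.arctan2(-v[0],v[1])),P.mean(0))
# seam extent by edge along centre line: housing rim mask
for s,box in((T,(355,190,500,300)),(S,(355,175,490,268))):
    f=s['frame'].astype(int); sat=cv2.cvtColor(s['frame'],cv2.COLOR_RGB2HSV)[:,:,1]
    m=np.zeros(sat.shape,np.uint8); x0,y0,x1,y1=box; m[y0:y1,x0:x1]=(f[...,1]-f[...,0]<4)[y0:y1,x0:x1]
    c=max(cv2.findContours(m,0,1)[0],key=cv2.contourArea); print(cv2.contourArea(c),cv2.approxPolyDP(c,4,True).reshape(-1,2).tolist())
E
```

```text
butt,front,ball [[0.5345, 0.2916, 0.0458, 0.0024], [0.4074, 0.2656, 0.0501, 0.0006], [0.3496, 0.2531, 0.043, 0.0008]]
len 0.18890111049041744 yaw 11.760274770340203
grip [0.46217378 0.27653912 0.04471097]
seam [[0.5033, -0.1513, 0.012], [0.5339, -0.2963, 0.012]] 0.14818757933569893 11.915861520498568 [ 0.51855867 -0.22384412  0.012     ]
seam [[0.5081, -0.1696, 0.012], [0.5341, -0.2913, 0.012]] 0.12446352006919957 12.05839849640743 [ 0.52109002 -0.23046042  0.012     ]
7408.0 [[489, 227], [470, 221], [464, 198], [370, 218], [385, 288], [482, 266], [477, 244], [488, 238]]
5674.0 [[416, 180], [366, 219], [365, 235], [432, 264], [473, 219], [478, 201]]
```

```bash
cat >> h.py <<'E'
YT=11.8
def Rt(yaw,tilt): return Ro.from_euler('z',yaw,degrees=True)*Ro.from_euler('y',-tilt,degrees=True)*Ro.from_euler('x',180,degrees=True)
def rpy(R): return R.as_euler('xyz',degrees=True).tolist()
def tcp(g,R): return (np.array(g)-.163*R.as_matrix()[:,2]).tolist()   # grasp point -> TCP
E
python3 - <<'E'
from h import *
print(r.sense()['orientation'])
hy=np.array([-np.sin(np.radians(12)),np.cos(np.radians(12)),0]); hx=np.array([hy[1],-hy[0],0]); C=np.array([.5195,-.226,.0133])
for f in (0,180):
    F=Ro.from_euler('z',f,degrees=True)
    R=Rt(YT,0)*F; print(f,np.round(r.inverse_kinematics(tcp([.462,.2765,.042],R),rpy(R)),1))
    for t in(35,40,45):
      for y in (-.071,.071):
        R=Rt(12,t)*F; u=Rt(12,t).as_matrix()[:,0]; q=r.inverse_kinematics(tcp(C+hy*y+.115*u,R),rpy(R)); print(f,t,y,None if q is None else np.round(q,1), u.round(2))
R=Rt(12,0)
r.reach(tcp([.50,-.2,.19],R),rpy(R)); shot('wrist','w1'); print(r.sense()['clock'])
R=Rt(YT,0)
r.reach(tcp([.455,.275,.16],R),rpy(R)); shot('wrist','w2'); print(r.sense()['clock'])
a=np.hstack([cv2.resize(cv2.imread(f'pics/{n}.png'),(400,300),interpolation=cv2.INTER_AREA) for n in('w1','w2')]); cv2.imwrite('pics/w12.png',a)
E
```

```text
[-1.79901846e+02 -4.83357165e-03  1.60359847e+02]
0 [ 27.3  -1.1  97.4  -0.   83.7 105.5]
0 35 -0.071 [-39.2   0.5  98.1  30.6  61.4  28.7] [0.8  0.17 0.57]
0 35 0.071 [-27.6 -14.8 112.1  25.8  57.1  41.2] [0.8  0.17 0.57]
0 40 -0.071 [-41.6  -1.9 101.6  36.8  59.7  23.2] [0.75 0.16 0.64]
0 40 0.071 [-30.  -18.4 116.1  31.8  54.9  35.8] [0.75 0.16 0.64]
0 45 -0.071 [-44.2  -4.  104.9  43.5  58.7  17.2] [0.69 0.15 0.71]
0 45 0.071 [-32.7 -21.7 119.9  38.4  53.3  29.7] [0.69 0.15 0.71]
180 [ 27.3  -1.1  97.4  -0.   83.7 -74.5]
180 35 -0.071 [ -39.2    0.5   98.1   30.6   61.4 -151.3] [0.8  0.17 0.57]
180 35 0.071 [ -27.6  -14.8  112.1   25.8   57.1 -138.8] [0.8  0.17 0.57]
180 40 -0.071 None [0.75 0.16 0.64]
180 40 0.071 [ -30.   -18.4  116.1   31.8   54.9 -144.2] [0.75 0.16 0.64]
180 45 -0.071 None [0.69 0.15 0.71]
180 45 0.071 [ -32.7  -21.7  119.9   38.4   53.3 -150.3] [0.69 0.15 0.71]
3.0417
4.8333
```

View pics/w12.png

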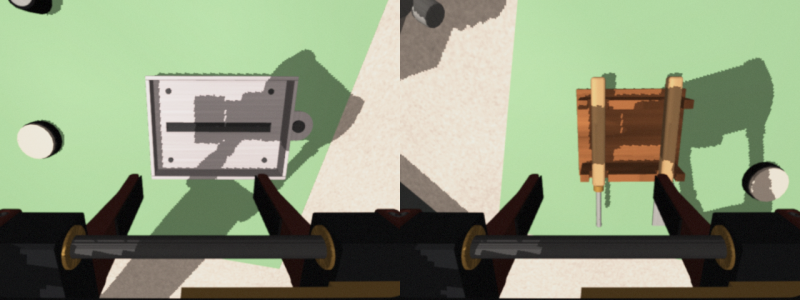

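The left panel (w1) has the whole housing in view, with the seam from (166,127) to (271,127) and the ear to the right. The right panel (w2) has the burnisher handle at (599,77)–(599,190) and the ball near (599,226). Next I'll measure both at full resolution.

```bash
python3 - <<'E'
from h import *
T,S,A,B=load('top0'),load('side0'),load('w1'),load('w2')
def comp(m,seed_box):
    x0,y0,x1,y1=seed_box; mm=np.zeros(m.shape,np.uint8); mm[y0:y1,x0:x1]=m[y0:y1,x0:x1]
    n,l,st,c=cv2.connectedComponentsWithStats(mm); i=1+np.argmax(st[1:,4]); return (l==i).astype(np.uint8),st[i]
f=A['frame'].astype(int); m,st=comp(f.sum(2)<190,(250,185,450,222)); print('seam',st)
# column/row profile ends (subpixel) 
bx=cv2.boxPoints(cv2.minAreaRect(np.argwhere(m)[:,::-1].astype(np.float32))); print(bx.round(1).tolist())
p=bx[np.argsort(bx[:,0])]; L=p[:2].mean(0)-[.5,0]; Rr=p[2:].mean(0)+[.5,0]
P=plane(A,[L,Rr],.014); v=P[0]-P[1]; print('seam w1',P.round(4).tolist(),np.linalg.norm(v),'yaw',np.degrees(np.arctan2(-v[0],v[1])),'C',P.mean(0))
pt=[(386.4,252.3),(460.6,235.7)]
print('tri seam top/w1 (ends)',tri(T,pt,A,[L,Rr]).round(4).tolist())
PT=plane(T,pt,.014);print('top',PT.round(4).tolist(),PT.mean(0))
print('C tri', tri(T,[np.mean(pt,0)],A,[(L+Rr)/2]).round(4))
# burnisher in w2
h=cv2.cvtColor(B['frame'],cv2.COLOR_RGB2HSV)
for x,y in((319,150),(319,220),(319,280),(319,340),(300,200)): print((x,y),B['frame'][y,x],h[y,x])
g=B['frame'].astype(int)
for y in (135,170,210,250,290,320,340,355): print(y,[ '%d'%v for v in g[y,298:342,2]])
print('col',[ '%d'%v for v in g[345:372,319,0]],[ '%d'%v for v in g[345:372,319,1]])
cr=cv2.resize(B['frame'][110:370,270:370],None,fx=2.3,fy=2.3,interpolation=cv2.INTER_CUBIC)[:,:,::-1]; cv2.imwrite('pics/w2c.png',cr)
E
```

```text
seam [ 268  196  165   15 1951]
[[268.0, 196.0], [432.0, 196.0], [432.0, 210.0], [268.0, 210.0]]
seam w1 [[0.5024, -0.1519, 0.014], [0.5333, -0.2963, 0.014]] 0.14763450341690046 yaw 12.082764485409063 C [ 0.51789817 -0.2240934   0.014     ]
tri seam top/w1 (ends) [[0.5027, -0.151, 0.0131, 0.0018], [0.5334, -0.2965, 0.014, 0.0005]]
top [[0.503, -0.1501, 0.014], [0.5335, -0.2968, 0.014]] [ 0.51826725 -0.22347069  0.014     ]
C tri [[ 0.5181 -0.2235  0.0143  0.0011]]
(319, 150) [231 185 128] [ 17 114 231]
(319, 220) [130  98  65] [ 15 127 130]
(319, 280) [233 188 129] [ 17 114 233]
(319, 340) [179 174 166] [ 18  19 179]
(300, 200) [202 124  73] [ 12 163 202]
135 ['167', '168', '168', '169', '167', '165', '148', '124', '120', '126', '140', '141', '139', '138', '137', '135', '132', '132', '129', '128', '127', '127', '126', '125', '126', '126', '120', '114', '99', '85', '75', '74', '82', '83', '81', '81', '85', '82', '82', '83', '81', '85', '82', '83']
170 ['33', '27', '26', '31', '34', '33', '35', '43', '48', '67', '76', '86', '86', '89', '91', '99', '89', '70', '62', '60', '63', '62', '6
[... 1586 characters left out ...]
0']
355 ['163', '159', '162', '165', '160', '162', '164', '164', '166', '161', '158', '161', '160', '163', '158', '149', '147', '164', '176', '180', '177', '165', '145', '125', '136', '158', '157', '160', '160', '162', '161', '159', '163', '162', '162', '160', '163', '162', '161', '163', '161', '157', '160', '165']
col ['176', '180', '176', '179', '177', '172', '165', '175', '178', '179', '179', '182', '180', '177', '174', '179', '180', '180', '177', '178', '178', '176', '175', '178', '177', '176', '175'] ['170', '174', '171', '172', '170', '166', '159', '169', '174', '173', '173', '175', '173', '169', '167', '173', '174', '180', '192', '214', '217', '215', '214', '217', '216', '214', '216']
```

View pics/w2c.png

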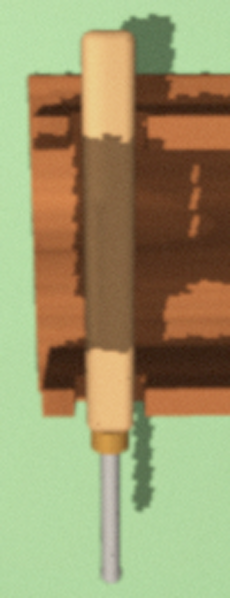

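The close crop shows the handle's axis from the butt at crop (107,31) to the front at (110.5,430), with the ball at about (110.5,573). Both handle and notches are clearly visible.

```bash
python3 - <<'E'
from h import *
T,S,B=load('top0'),load('side0'),load('w2')
un=lambda p,s,o:(np.array(p,float)+.5)/s-.5+np.array(o)
pt=un([(94,102),(143,401),(175,541)],4.5,(135,215)); ps=un([(52,166),(307,368),(452,494)],3.8,(140,295))
pb=un([(107,31),(110.5,430),(110.5,573)],2.3,(270,110))
for n,s,p in(('T',T,pt),('S',S,ps)): print(n,tri(B,pb,s,p).round(4).tolist())
P=np.vstack([plane(B,pb[:2],.05),plane(B,pb[2:],.042)]); print('w2 plane',P.round(4).tolist())
P2=np.vstack([plane(T,pt[:2],.05),plane(T,pt[2:],.042)]); print('T plane',P2.round(4).tolist())
for Q in(P,P2):
    d=Q[0]-Q[2]; u=d[:2]/np.linalg.norm(d[:2]); print(np.linalg.norm(d[:2]),np.degrees(np.arctan2(*u[::-1])),'grip from ball',Q[2,:2]+.115*u,'from butt',Q[0,:2]-.075*u)
# rest front/back notches mid via rails in w2: rail outer edges left ends
E
```

```text
T [[0.5345, 0.2924, 0.0401, 0.0009], [0.408, 0.2658, 0.0482, 0.0011], [0.3498, 0.2532, 0.0443, 0.0001]]
S [[0.5342, 0.2927, 0.0471, 0.0001], [0.4084, 0.2652, 0.0484, 0.0004], [0.3491, 0.253, 0.0433, 0.0002]]
w2 plane [[0.5342, 0.2926, 0.05], [0.4092, 0.2656, 0.05], [0.3481, 0.2529, 0.042]]
T plane [[0.5332, 0.2893, 0.05], [0.4076, 0.2658, 0.05], [0.3499, 0.2537, 0.042]]
0.19024801963485058 12.059671989784698 grip from ball [0.46060871 0.2768951 ] from butt [0.46085125 0.27694692]
0.18681200723181576 11.001078488506064 grip from ball [0.46274019 0.2756075 ] from butt [0.45961078 0.27499914]
```

```bash
sed -i 's/YT=11.8/YT=12.0; G=np.array([.461,.2768,.042]); CH=np.array([.5181,-.2237,.0133]); YH=12.05/' h.py; python3 - <<'E'
from h import *
R=Rt(YT,0)
r.servo_line(tcp(G+[0,0,.05],R),rpy(R),.15)
r.servo_line(tcp(G,R),rpy(R),.08)
s0=r.sense(); r.grab(30); s=r.sense()
print(s0['contact_force'],s['contact_force'],s['opening'],s['gripper_force'],s['clock'])
r.servo_line(tcp(G+[0,0,.07],R),rpy(R),.15); s=r.sense()
print(s['contact_force'],s['torque'],s['opening'],s['clock'],s['tcp_pos'])
shot('side','side1'); shot('top','top1')
E
python3 -c "
import cv2
a=cv2.imread('pics/side1.png');cv2.imwrite('pics/s1c.png',cv2.resize(a[240:460,120:360],None,fx=2.5,fy=2.5))"
```

```text
[0.37190051 0.43352372 0.54184843] [-0.42699273  0.66188046 -0.48275837] 0.015484940212239524 29.999940991401672 7.3167
[-0.29931179 -0.75065729 -0.71241281] [ 0.02271277  0.18603948 -0.01657608] 0.016119118700579815 7.9333 [0.4608736  0.27675034 0.27427621]
```

View pics/s1c.png

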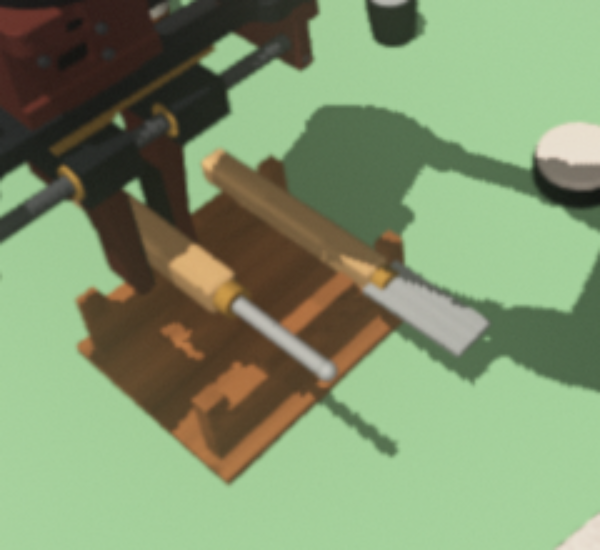

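The burnisher is held level and clear of the rest, with the ball at crop (328,371). The scraper is undisturbed.

```bash
cat >> h.py <<'E'
TILT=40.
RH=Rt(YH,TILT); U=RH.as_matrix()[:,0]
HX,HY=[np.array([np.cos(np.radians(YH+a)),np.sin(np.radians(YH+a)),0]) for a in(0,90)]
def ball_tcp(x,y,z): return tcp(CH*[1,1,0]+x*HX+y*HY+[0,0,z]+.115*U,RH)   # ball at housing x,y and world z
def force(n=6):
    F=[]
    for _ in range(n): r.wait(.02); F.append(r.sense()['contact_force'])
    F=np.mean(F,0); return np.array([F@HX,F@HY,F[2]])
E
python3 - <<'E'
from h import *
S=load('side1'); u=Rt(YT,0).as_matrix()[:,0]; print('ball pred px',proj(S,G+[0,0,.07]-.115*u),'seen 251.2,388.4')
r.grab(50)
R=Rt(YT,0)
r.servo_line(tcp(G+[0,0,.15],R),rpy(R),.25)
r.reach(ball_tcp(0,-.067,.075),rpy(RH)); print(r.sense()['clock'])
r.servo_line(ball_tcp(0,-.067,.035),rpy(RH),.15)
f0=force(10); np.save('f0.npy',f0); s=r.sense(); print(f0,s['clock'],s['opening'])
print([shot(n,n+'2') and 0 for n in('side','top','wrist')])
P=CH*[1,1,0]-.067*HY+[0,0,.035]
print('pred ball',[proj(load(n+'2'),P).round(1).tolist() for n in('side','top','wrist')])
a=cv2.imread('pics/side2.png')[160:280,340:500]; b=cv2.imread('pics/top2.png')[180:300,360:520]
cv2.imwrite('pics/c2.png',np.hstack([cv2.resize(i,(400,300),interpolation=cv2.INTER_CUBIC) for i in(a,b)]))
E
```

```text
ball pred px [[251.93368253 387.016892  ]] seen 251.2,388.4
10.775
[ 0.11930405 -0.14556023 -0.39219874] 11.3583 0.015713943996782286
[0, 0, 0]
pred ball [[[440.5, 196.4]], [[459.5, 234.7]], [[318.8, 502.7]]]
```

View pics/c2.png

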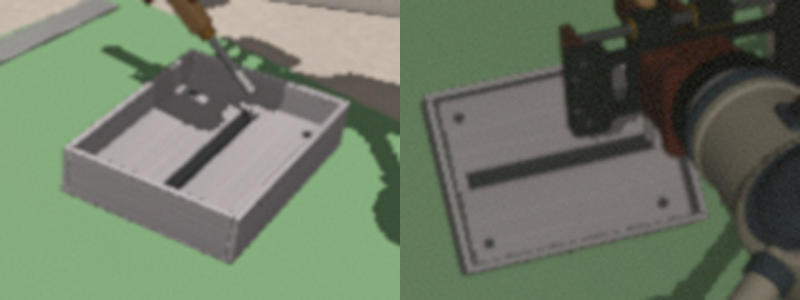

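The side crop shows the ball at (250,90), which is pixel (440,196), matching the prediction (440.5,196.4), and it hangs above the seam's ear end. Next I'll lower it by touch.

```bash
python3 - <<'E'
from h import *
f0=np.load('f0.npy')
r.servo_line(ball_tcp(0,-.067,.020),rpy(RH),.06)
z=.020
while z>.0105:
    z-=.001; r.servo_line(ball_tcp(0,-.067,z),rpy(RH),.03); f=force(4)-f0; print(round(z,4),f.round(2))
    if f[2]>2: break
np.save('z.npy',z); print(r.sense()['clock'])
E
```

```text
0.019 [-0.15  0.43 -0.18]
0.018 [ 0.04 -0.19 -0.1 ]
0.017 [ 0.55  0.13 -0.77]
0.016 [-0.03 -0.08 -0.19]
0.015 [-0.06  0.21 -0.1 ]
0.014 [-0.35  0.4  -0.45]
0.013 [-0.55  0.13 -0.19]
0.012 [-0.19  0.14  0.46]
0.011 [-1.23  0.33  1.92]
0.01 [0.04 0.66 4.88]
15.075
```

```bash
python3 - <<'E'
from h import *
f0=np.load('f0.npy'); z=.0107; y=-.067
while y>-.0755:
    y-=.001; r.servo_line(ball_tcp(0,y,z),rpy(RH),.02); f=force(4)-f0; print(round(y,4),f.round(2))
    if f[1]>2.2: break
y0=y; print('end at',y0,r.sense()['clock']); np.save('y0.npy',y0)
shot('side','side3'); P=CH*[1,1,0]+y*HY+[0,0,.0133]; print(proj(load('side3'),P))
E
```

```text
-0.068 [0.38 1.83 4.62]
-0.069 [1.14 3.35 5.18]
end at -0.069 15.7083
[[439.3811022 205.3940802]]
```

```bash
python3 - <<'E'
from h import *
f0=np.load('f0.npy')
for y,z in((-.069,.012),(-.070,.012),(-.071,.012),(-.072,.012),(-.073,.012),(-.074,.012)):
    r.servo_line(ball_tcp(0,y,z),rpy(RH),.02); f=force(5)-f0; print(round(y,4),z,f.round(2))
    if f[1]>5: break
print('end at',y,r.sense()['clock']); np.save('y0.npy',y)
shot('side','side3'); print(proj(load('side3'),[CH*[1,1,0]+q*HY+[0,0,.0133] for q in(-.067,-.071,-.074)]).tolist())
a=cv2.imread('pics/side3.png')[180:240,400:480]; cv2.imwrite('pics/c3.png',cv2.resize(a,(800,600),interpolation=cv2.INTER_CUBIC))
E
```

```text
-0.069 0.012 [1.11 1.66 1.97]
-0.07 0.012 [0.23 1.47 1.42]
-0.071 0.012 [-0.58  0.63  0.43]
-0.072 0.012 [-0.73  0.37  0.4 ]
-0.073 0.012 [-1.28  0.86  0.22]
-0.074 0.012 [-0.67  2.78  0.39]
end at -0.074 17.7583
[[438.93557773393445, 205.81181003514754], [439.8252510348766, 204.97761537156347], [440.48890785544404, 204.35527842181844]]
```

View pics/c3.png

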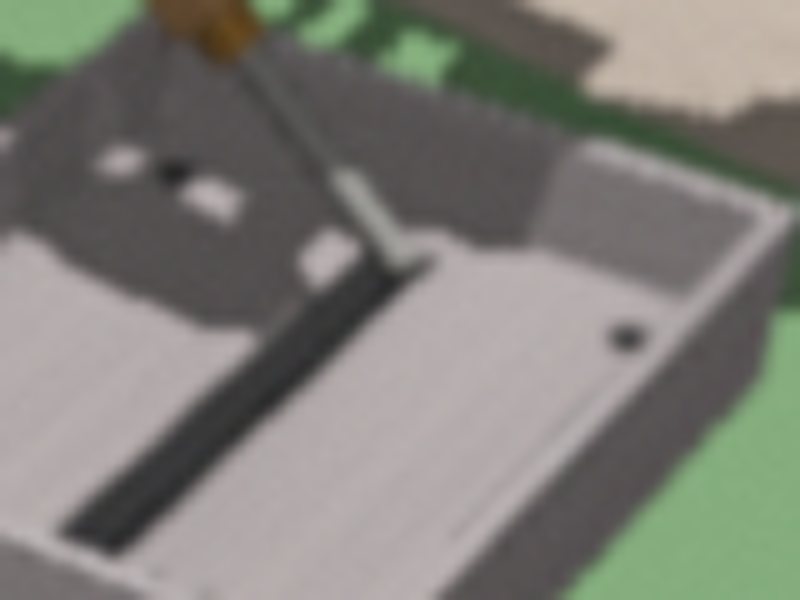

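The close view shows the ball at (400,255), down in the ear end of the seam. The end wall is felt at commanded y ≈ -0.073. Next is the stroke in short force-corrected segments.

```bash
python3 - <<'E'
from h import *
f0=np.load('f0.npy'); x=0.;z=.0110;y=-.0735
r.servo_line(ball_tcp(x,y,z),rpy(RH),.02); log=[]
t0=r.sense()['clock']
while y<.0735:
    f=force(3)-f0; log.append((round(y*1e3,1),round(x*1e3,2),round(z*1e3,2),*f.round(2)))
    if y>.064 and f[1]<-3.5: break
    x+=np.clip(f[0]*.0002,-.0003,.0003); z+=np.clip((f[2]-3)*.00025,-.0006,.0008)
    z=np.clip(z,.0085,.0135); y+=.012 if y<.052 else .002
    r.servo_line(ball_tcp(x,y,z),rpy(RH),.03)
f=force(4)-f0
for l in log: print(*l)
print('final',x,y,z,f,r.sense()['clock'])
np.save('end.npy',[x,y,z])
shot('side','side4'); a=cv2.imread('pics/side4.png')[180:240,390:470]; cv2.imwrite('pics/c4.png',cv2.resize(a,(800,600),interpolation=cv2.INTER_CUBIC))
E
```

```text
-73.5 0.0 11.0 -0.84 2.64 2.95
-61.5 -0.17 10.99 0.56 -0.73 2.31
-49.5 -0.06 10.81 0.68 -1.46 3.5
-37.5 0.08 10.94 0.24 -1.29 4.01
-25.5 0.13 11.19 1.05 -0.96 3.57
-13.5 0.34 11.33 0.14 -0.6 3.08
-1.5 0.37 11.35 -0.11 -0.44 2.67
10.5 0.35 11.27 -0.79 -0.01 2.8
22.5 0.19 11.22 -0.07 -0.27 2.61
34.5 0.18 11.12 0.49 -0.28 3.19
46.5 0.27 11.17 0.71 -0.63 3.15
58.5 0.42 11.21 0.36 -0.43 2.52
60.5 0.49 11.09 0.5 -1.27 3.09
62.5 0.59 11.11 0.32 -0.94 3.36
64.5 0.65 11.2 -0.24 -0.75 2.67
66.5 0.6 11.12 -0.61 -1.29 2.75
68.5 0.48 11.06 0.04 -1.53 3.18
70.5 0.49 11.1 0.13 -1.72 3.57
72.5 0.52 11.25 -0.52 -5.21 2.25
final 0.0005160896759662527 0.07250000000000001 0.01124667823324463 [-0.05508136 -5.09477429  1.67218636] 26.875
```

View pics/c4.png

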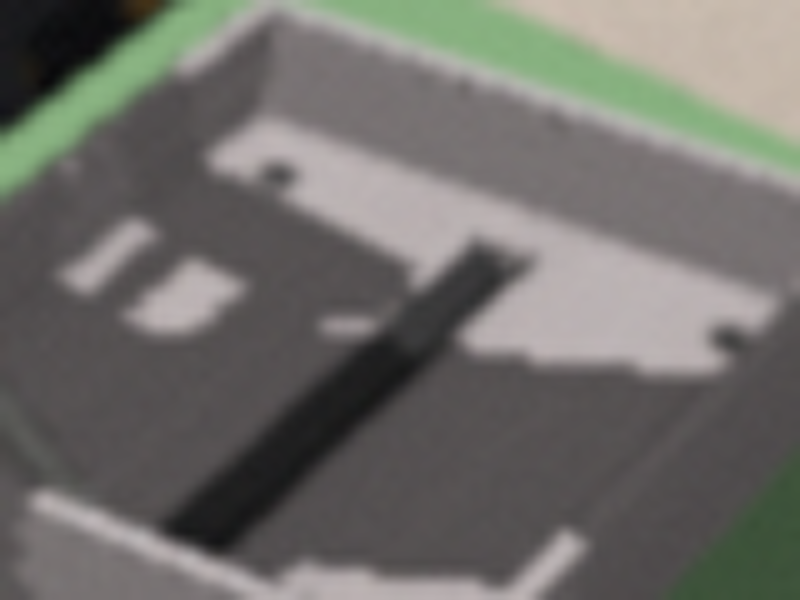

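The view shows the far seam end at about (190,540), partly hidden by the wall. The ball itself is out of sight there. Touch confirms it: the height stayed seated at 11.1 ± 0.3 mm commanded, and the end wall was felt at y = 72.5 mm. Now I'll carry the burnisher back to the same lifted pose as before and compare pictures numerically.

```bash
python3 - <<'E'
from h import *
x,y,z=np.load('end.npy')
r.servo_line(ball_tcp(x,y-.002,z),rpy(RH),.02)
r.servo_line(ball_tcp(x,y-.002,.08),rpy(RH),.12)
R=Rt(YT,0)
r.reach(tcp(G+[0,0,.15],R),rpy(R))
r.servo_line(tcp(G+[0,0,.07],R),rpy(R),.15); r.wait(.2)
A=load('side1'); B=shot('side','side5'); shot('top','top5'); s=r.sense(); print(s['clock'],s['opening'],s['tcp_pos'])
a=cv2.cvtColor(A['frame'],cv2.COLOR_RGB2GRAY); b=cv2.cvtColor(B['frame'],cv2.COLOR_RGB2GRAY)
# shank/ball: template shift of patch around the ball and around shank root
for nm,(u,v) in(('ball',(251,388)),('shank',(232,373)),('ferrule',(211,358)),('scraper',(300,370)),('rest',(210,425))):
    t=a[v-9:v+10,u-9:u+10]; w=b[v-19:v+20,u-19:u+20]; m=cv2.matchTemplate(w,t,cv2.TM_CCOEFF_NORMED); _,mx,_,l=cv2.minMaxLoc(m); print(nm,round(mx,3),(l[0]-10,l[1]-10))
d=cv2.absdiff(a,b)[330:400,190:275]; print('diff>30 px',(d>30).sum())
g=B['frame'].astype(int); sat=(g[...,1]-g[...,0]<12)&(g.sum(2)>250)
m=np.zeros(a.shape,np.uint8); m[360:410,225:270]=sat[360:410,225:270]; p=np.argwhere(m); print(p.max(0)[::-1])
g=A['frame'].astype(int); sat=(g[...,1]-g[...,0]<12)&(g.sum(2)>250); m[:]=0; m[360:410,225:270]=sat[360:410,225:270]; p=np.argwhere(m); print(p.max(0)[::-1])
E
```

```text
30.4833 0.015510608479745204 [0.46115487 0.27690844 0.27599659]
ball 0.96 (0, -1)
shank 0.993 (1, 0)
ferrule 0.989 (-1, -2)
scraper 0.979 (0, 0)
rest 0.999 (0, 0)
diff>30 px 134
[269 409]
[269 409]
```

```bash
python3 - <<'E'
from h import *
R=Rt(YT,0); f0=force(8)
r.servo_line(tcp(G+[0,0,.006],R),rpy(R),.06); print('z+6mm',force(5)-f0)
z=.046
while z>.0405:
    r.servo_line(tcp([*G[:2],z],R),rpy(R),.02); f=force(5)-f0; print(round(z,4),f.round(2))
    if f[2]>1.5: break
    z-=.001
s=r.sense(); print(s['tcp_pos'],s['clock'])
E
```

```text
z+6mm [ 0.33581568 -0.08476264  0.04837702]
0.046 [ 0.25  0.11 -0.23]
0.045 [ 0.51 -0.28 -0.22]
0.044 [ 0.17  0.2  -0.56]
0.043 [ 0.21  0.27 -0.4 ]
0.042 [ 0.31 -0.11 -0.16]
0.041 [-2.72 -0.82  5.37]
[0.46098375 0.27679406 0.20494236] 33.9167
```

```bash
python3 - <<'E'
from h import *
R=Rt(YT,0)
r.servo_line(tcp([*G[:2],.0415],R),rpy(R),.02)
r.let_go(); r.wait(.2)
r.servo_line(tcp(G+[0,0,.10],R),rpy(R),.12)
r.reach(tcp(G+[-.02,-.0,.20],R),rpy(R))
B=shot('side','side6'); W=shot('wrist','w6'); shot('top','top6')
A=load('side0'); a=cv2.cvtColor(A['frame'],cv2.COLOR_RGB2GRAY); b=cv2.cvtColor(B['frame'],cv2.COLOR_RGB2GRAY)
for nm,(u,v) in(('ball',(259,425)),('shank',(240,412)),('ferrule',(222,397)),('handle',(190,372)),('butt',(158,345)),('scraper',(300,368)),('loupe',(277,245)),('box',(352,305))):
    t=a[v-11:v+12,u-11:u+12]; w=b[v-21:v+22,u-21:u+22]; m=cv2.matchTemplate(w,t,cv2.TM_CCOEFF_NORMED); _,mx,_,l=cv2.minMaxLoc(m); print(nm,round(mx,3),(l[0]-10,l[1]-10))
# wrist: handle columns by light-wood colour at rows
h=cv2.cvtColor(W['frame'],cv2.COLOR_RGB2HSV)
s=r.sense(); print(s['clock'],s['opening'],s['contact_force'])
E
```

```text
ball 0.966 (-1, 1)
shank 0.972 (-1, 1)
ferrule 0.991 (-1, 1)
handle 0.614 (-10, -5)
butt 0.965 (-1, 1)
scraper 0.998 (0, 0)
loupe 0.999 (0, 0)
box 0.701 (-1, 2)
37.175 0.08781413418060226 [ 0.33225728 -0.64297252 -0.01595983]
```

```bash
python3 - <<'E'
from h import *
for n in('top','side'):
    for k in('0','6'):
        f=load(n+k)['frame'].astype(int); x0,y0,x1,y1=(270,262,320,310) if n=='top' else (325,280,380,330)
        g=f[y0:y1,x0:x1]; m=((g[...,1]-g[...,0])<8); p=np.argwhere(m); print(n,k,len(p),p.mean(0),p.min(0),p.max(0))
r.hand_in(); print(r.sense()['clock'])
E
```

```text
top 0 611 [22.54828151 23.61374795] [ 9 10] [36 37]
top 6 625 [22.6304 23.7456] [ 9 10] [36 37]
side 0 964 [25.08091286 26.3526971 ] [9 9] [41 44]
side 6 963 [25.1443406  26.39460021] [9 8] [41 44]
the job is handed in; nothing more can be done
the job is handed in; nothing more can be done
```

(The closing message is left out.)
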